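# Load left- and right-hand servo brackets through the kitting chute's flaps

### The job

Load the two-lane kitting chute for the assembler opposite with the two servo brackets lying on the bench: set each one on the chute's loading deck and push it through the hanging flap of the lane whose sample bracket, screwed on the roof, is of the same hand. Each must slide down its lane and the flap must fall shut behind it; leave the servo, the jar and the screwdriver where they are.

Things in the scene. Friction and masses are not known exactly. Their poses are not given: they have to be found in the camera images.
- rack: plywood kitting chute, fixed, 188 mm wide (y), 162 mm high. Origin on the bench under the middle of the sill; x points away from the robot into the lanes. Loading deck: flat, 90 mm above the bench, x -130 to 0 mm, no side walls. From the sill (x = 0) two lanes run down a slick steel chute at 32 deg for 150 mm to an end lip. A roof covers them from x = 0 on, so parts enter only by the flaps
- gate_left (a point): middle of the left lane's sill (rack y = +44 mm) on the deck surface; axes as the rack's. The mouth is 80 mm wide, 64 mm high; an 8 mm divider between the lanes starts at the sill. A bracket pushed arm first tips over the sill and slides down by itself when its plate's back is some 25 mm short of it; pushing on to 12 mm short makes sure of it, so the fingers need not enter the mouth
- gate_right (a point): the same for the right lane (rack y = -44 mm)
- flap_left (a joint): angle of the left lane's flap, rad: 0 hanging shut, positive as it swings in, away from the robot, to 1.5. A light white plastic plate 76 mm wide, 56 high, 3 thick, hung from a pin 60 mm above the deck, 4 mm beyond the sill; it opens at a touch and falls shut by its own weight
- flap_right (a joint): the same for the right lane's flap
- lh_mid (a point): loose LEFT-hand aluminium servo bracket, 95 g, 90 (x) x 60 (y) x 44 mm; point: middle of the footprint, 22 mm up. Upright plate 60 wide, 44 high, 8 thick at the rear, centred x = -41, with a 40 x 20 window 16 to 36 up: grip it from above. Foot 8 thick, full width, x -45 to -25. Arm 28 wide, 8 thick, to the nose x = +45 on the LEFT edge (y 2 to 30), seen from behind the plate
- rh_mid (a point): loose RIGHT-hand servo bracket, mirror image of the left-hand one: its arm runs along the right edge (y -30 to -2 mm) seen from behind the plate; same sizes, point and axes
- lh_sample: LEFT-hand bracket of the same shape and sizes screwed on the rack's roof, arm pointing away from the robot; it marks the lane below it as the one for left-hand brackets. Origin: middle of its underside on the roof, 162 mm above the bench, 92 mm beyond the sill, on the lane's middle line; axes as the rack's
- rh_sample: the same for a RIGHT-hand bracket; it is over the other lane
- servo: bystander: loose black servo motor, 54 x 20 x 44 mm, origin at the middle of its underside
- jar: bystander: loose glass jar with a steel cap, 60 mm across, 75 mm high, origin at the middle of its underside
- driver: bystander: loose screwdriver 180 mm long lying along its x, 26 mm thick, origin under its middle
Mind the look-alikes: they are no part of the job. Leave any pink or purple look-alike of the part that bears rh_mid alone.

How it is judged:
By the outcome, as a careful person would: the job done as asked, in the order asked, and still so for the second after the job is handed in, with the robot touching nothing.
It also fails if it takes over 69 s, if anything falls off the work surface, if the arm or the gripper's body presses on something with over 40 N, if the wrist force passes 120 N, or if a joint passes its speed limit or range.

### The arm

A 6-joint arm with a two-finger parallel gripper is mounted at the origin on the work surface. World frame = base frame: x ahead of the robot, y to its left, z up, the work surface at z = 0. Lengths are in mm, angles in degrees, forces in N, time in s.
With the tool pointing down it reaches from about 300 to 850 mm from the base axis. Payload 4.2 kg.
Tool frame: the origin (TCP) lies at the very end of the fingers, on their centre line; the grasp point (between the pads) lies 19 mm behind it; z points along the fingers, y is the direction in which the jaws open and shut (so a half turn about z gives the same grasp; the last joint's range is limited). The gripper opens to 91 mm and grips with 3 to 60 N. Pads are 32 mm wide; open, the fingers measure 118 mm over their backs; the gripper's body (76 mm by 178 mm) begins 60 mm behind the grasp point.
Start: joints at [-66.864, 18.312, 89.639, -0, 72.044, -1.146], TCP at [236.461, -524.147, 213.976] pointing down, gripper open.
Joint ranges: [-177.97, 177.97], [-48.28, 115.42], [12.27, 149.76], [-77.06, 257.06], [2.81, 150.46], [-146.56, 146.56]. Speed limits (degrees/s): [147.25, 147.25, 180, 180, 180, 180].

### API

Orientations are given as [roll, pitch, yaw] about the fixed x, y, z axes, in that order (R = Rz(yaw) Ry(pitch) Rx(roll)).
In Python, from workcell import * gives the robot as it stands. The module is installed in compiled form; this text tells all that it offers.
- The arm moves only by the tool servo_tool, never from a script. Its argument "plan" is a list that holds one entry, the list of rows, each a list of 7 numbers: the shift along the tool's x, y, z in mm, then the turn, a rotation vector about the tool's x, y, z in rad, then the opening, from 0 (shut) to 1 (fully open). A call has 1 to 20 rows; each row is the pose to reach, as a shift and turn from the pose commanded when the call began, along the tool's axes at that moment; what a row does not reach only later rows make up. A row lasts 1/10 s, in which the tool goes at most 50 mm and 8.59 degrees, less where a joint would pass 70% of its speed; a pose out of reach is approached as far as the arm can. A call with a gripper value outside its range is refused whole. The fingers move at their own pace and stop on an object; "squeeze" is the grip in N (left out, the last holds). Time passes only in rows, so rows that repeat a pose let the fingers close. It gives the time, the measured TCP pose, the force and the opening at its end, in the units of the state.
- state(): the state, without advancing time (a new reading comes with each control period).
- grab_frame(name): name is "side" or "top"; returns a dict with "color" (480x640x3 uint8, red, green, blue), "range_z" (480x640 float32, mm along the optical axis (not along the pixel's ray), 0 where there is no reading), "fx", "fy", "cx", "cy" (pixels), "dist_coeffs" ([k1, k2, p1, p2, k3] as OpenCV has them; the pictures are not rectified), "rvec" (rotation vector, rad) and "tvec" (3), from world to camera coordinates, as OpenCV has them. Camera axes: x right, y down, z forward; pixel columns grow to the right and rows downward; lengths in mm; the calibration is good to about 2 mm. A picture is of the moment at which its call begins.
- job_done(): hands the job in, once; it reports no verdict.
The state is a dict: "time_s": time; "qpos": joint angles; "qvel": joint speeds; "effort": joint torques, N m; "ee_pos": TCP position; "ee_rot": TCP orientation; "force": force on the tool from outside, world axes, zero at the start; "torque": the same for the moment, N m; "gripper_width": finger opening in mm.
Only numpy, scipy, OpenCV 4.12 (cv2) and the standard library are available. Lean on these libraries where they do the work, as an engineer would, in place of code of your own. Each camera call takes 0.05 s, during which the arm holds its last target.

## Working session

There is one attempt and no reset: what is moved stays moved. The work goes in short steps, Python scripts to look and compute and a tool call to move; the robot and the scene stay as the last step left them, time stands still between calls to the robot, and variables do not carry over. Pictures are saved under pics/ and viewed, and the job is handed in when it is done.

Besides the shell and the picture viewer there is one more tool, called after "Request:" by a JSON object that holds its "method" and its "body", one argument or row to a line. servo_tool: Moves the arm, as the interface text tells. Its arguments: {"type":"object","properties":{"plan":{"type":"array"},"squeeze":{"type":"number"}},"required":["plan"]}

```bash
mkdir -p pics; ls
python3 - <<'E'
from workcell import *
import cv2,numpy as np
print(state())
for n in("side","top"):
    f=grab_frame(n)
    np.savez(f"pics/{n}0.npz",**f)
    cv2.imwrite(f"pics/{n}0.png",f["color"][:,:,::-1])
    R=cv2.Rodrigues(np.array(f["rvec"]))[0]
    print(n,f["fx"],f["fy"],f["cx"],f["cy"],f["dist_coeffs"],(-R.T@np.array(f["tvec"]).ravel()).round(1),R.round(3).tolist())
E
```

```text
pics
{'time_s': 0.0, 'qpos': array([-6.68634371e+01,  1.83488486e+01,  8.97059246e+01, -3.27500831e-04,
        7.20425337e+01, -1.14494781e+00]), 'qvel': array([ 0.138752  ,  0.08331205,  0.09021034,  0.11477992, -0.05423987,
        0.01110688]), 'effort': array([ 1.41969871e-03, -4.12458622e+01, -2.31973171e+01,  7.27877906e-02,
        4.56800626e-02, -1.73515655e-04]), 'ee_pos': array([ 236.26371541, -523.67141132,  213.15152603]), 'ee_rot': array([-1.79902706e+02, -1.63305162e-03,  2.42816105e+01]), 'force': array([ 0.29747412, -1.06530281, -0.15143406]), 'torque': array([0.02224575, 0.05862467, 0.01464546]), 'gripper_width': 91.1297886531002}
side 456.2323536834692 456.2323536834692 318.21061320535836 234.97322647057493 [-0.09406924  0.          0.          0.          0.        ] [ -0.9 715.3 634.1] [[-0.794, -0.607, -0.023], [-0.293, 0.416, -0.861], [0.532, -0.677, -0.509]]
top 533.4180128525722 533.4180128525722 323.2931202065666 235.89271241094758 [-0.03302453  0.          0.          0.          0.        ] [ 413.8   33.2 1130.8] [[0.027, -1.0, 0.007], [-0.992, -0.028, -0.126], [0.126, -0.004, -0.992]]
```

View pics/side0.png

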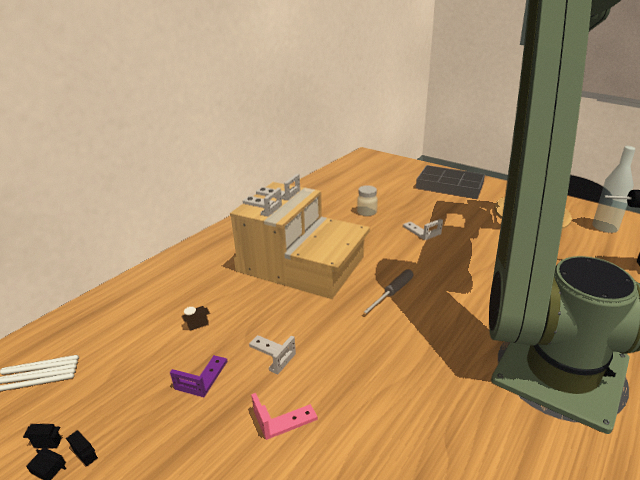

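View pics/top0.png

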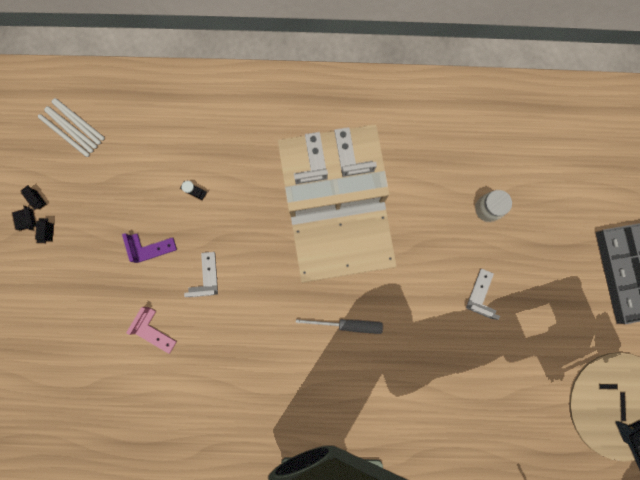

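The top view shows grey brackets at about (205,275) and (483,295), the rack at (340,200), and the purple and pink decoys at (150,248) and (153,330). I'll zoom in and deproject next.

```bash
cat > h.py <<'E'
import cv2,numpy as np
def load(n): return dict(np.load(n))
def ray(f,uv):
    K=np.array([[f["fx"],0,f["cx"]],[0,f["fy"],f["cy"]],[0,0,1.]],float)
    p=cv2.undistortPoints(np.array(uv,float).reshape(-1,1,2),K,np.array(f["dist_coeffs"],float)).reshape(-1,2)
    R=cv2.Rodrigues(np.array(f["rvec"],float))[0]; t=np.array(f["tvec"],float).ravel()
    d=np.c_[p,np.ones(len(p))]
    return -R.T@t, d@R, d, R,t   # world dirs with unit z-depth
def at_z(f,uv,z):
    c,d,_,_,_=ray(f,uv); s=(z-c[2])/d[:,2]; return c+d*s[:,None]
def cloud(f):
    v,u=np.mgrid[0:480,0:640]; uv=np.c_[u.ravel(),v.ravel()]
    c,d,_,_,_=ray(f,uv); z=f["range_z"].ravel()
    P=c+d*z[:,None]; P[z<=0]=np.nan
    return P.reshape(480,640,3)
def proj(f,P):
    K=np.array([[f["fx"],0,f["cx"]],[0,f["fy"],f["cy"]],[0,0,1.]],float)
    return cv2.projectPoints(np.array(P,float).reshape(-1,3),np.array(f["rvec"],float),np.array(f["tvec"],float),K,np.array(f["dist_coeffs"],float))[0].reshape(-1,2)
def crop(img,x0,y0,x1,y1,s,name):
    cv2.imwrite(name,cv2.resize(img[y0:y1,x0:x1,::-1],None,fx=s,fy=s,interpolation=cv2.INTER_CUBIC))
E
python3 - <<'E'
from h import *
t=load("pics/top0.npz");s=load("pics/side0.npz")
a=lambda f,x,y,w,h,S:cv2.resize(f["color"][y:y+h,x:x+w,::-1],None,fx=S,fy=S,interpolation=cv2.INTER_CUBIC)
cv2.imwrite("pics/z1.png",np.hstack([a(t,170,235,70,80,5),a(t,450,255,70,80,5)]))
cv2.imwrite("pics/z2.png",a(t,265,115,145,180,3.3))
cv2.imwrite("pics/z3.png",a(s,225,165,160,140,4))
b=a(s,240,325,64,50,6);c=a(s,395,210,60,50,6);cv2.imwrite("pics/z4.png",np.hstack([b,c]))
for f,n in((t,"top"),(s,"side")):
    P=cloud(f); np.save(f"pics/P{n}.npy",P)
P=np.load("pics/Ptop.npy")
for (u,v) in [(209,265),(200,293),(208,292),(483,285),(483,311),(345,255),(330,205),(340,187),(320,400),(497,203),(312,240)]:
    print((u,v),P[v,u].round(1))
E
```

```text
(209, 265) [487.4 267.9  10. ]
(200, 293) [427.8 275.7  45.2]
(208, 292) [430.3 259.5  45.5]
(483, 285) [ 461.2 -309.6   10.3]
(483, 311) [ 407.1 -299.5   41.9]
(345, 255) [509.  -13.9  92.9]
(330, 205) [599.6  18.5 134. ]
(340, 187) [628.2   1.4 164.7]
(320, 400) [216.2  26.6   2.2]
(497, 203) [ 624.5 -319.8   75.7]
(312, 240) [537.   51.4  89.7]
```

View pics/z1.png

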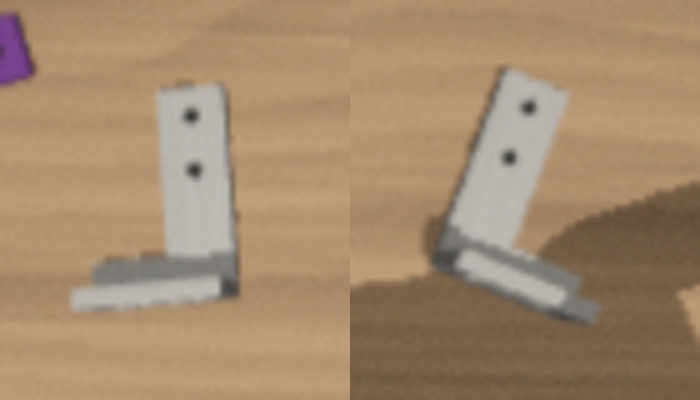

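View pics/z2.png

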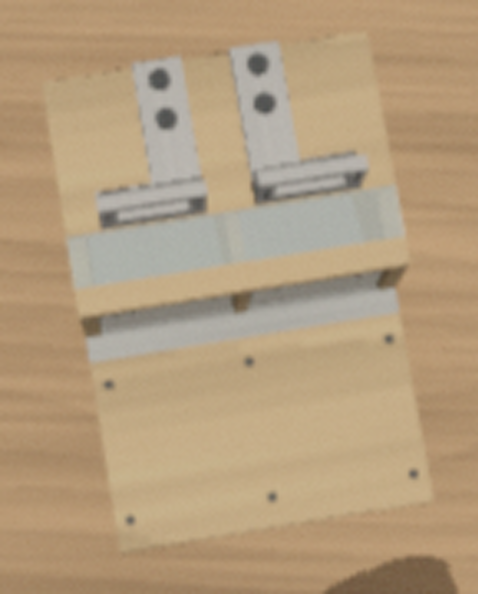

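View pics/z3.png

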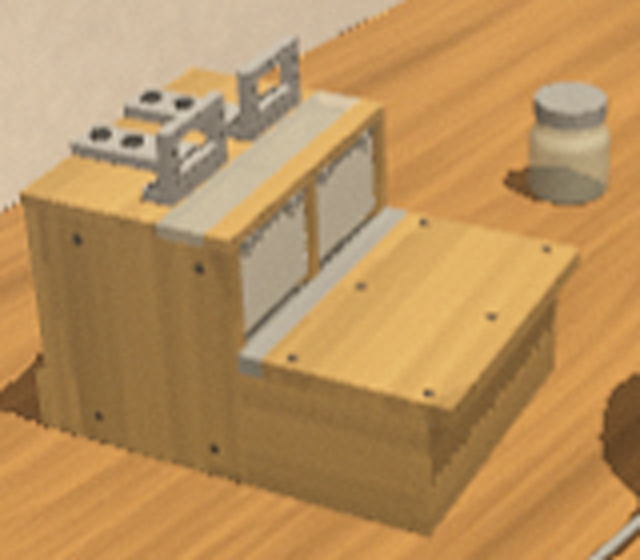

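View pics/z4.png

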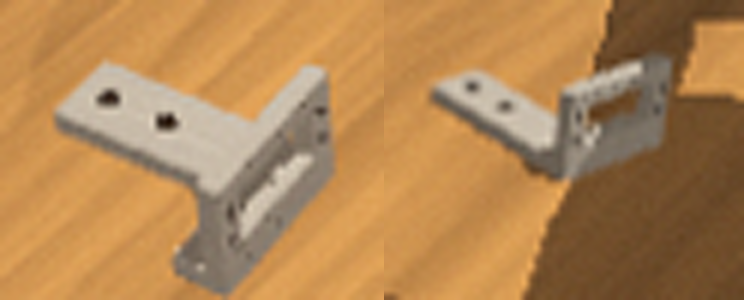

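RH loose bracket: at about (445, 265), since its arm is on the right. LH loose bracket: at about (435, -305). The left lane's sample is right-hand and the right lane's is left-hand. Next I'll fit exact poses from both views.

```bash
cat > fit.py <<'E'
from h import *
from scipy.optimize import least_squares
def sdbox(p,lo,hi):
    c=(np.array(lo)+hi)/2;h=(np.array(hi)-lo)/2
    q=np.abs(p-c)-h
    return np.linalg.norm(np.maximum(q,0),axis=1)+np.minimum(q.max(1),0)
def bracket(hand):
    a=(2,30) if hand=="L" else (-30,-2)
    return [((-45,-30,0),(-37,30,16)),((-45,-30,36),(-37,30,44)),((-45,-30,16),(-37,-20,36)),((-45,20,16),(-37,30,36)),
            ((-45,-30,0),(-25,30,8)),((-45,a[0],0),(45,a[1],8))]
def fit(P,boxes,x0,free=4):
    def f(v):
        c,s=np.cos(v[2]),np.sin(v[2]); q=P-np.array([v[0],v[1],v[3] if len(v)>3 else 0]); q=np.c_[c*q[:,0]+s*q[:,1],-s*q[:,0]+c*q[:,1],q[:,2]]
        return np.min([sdbox(q,*b) for b in boxes],axis=0)
    r=least_squares(f,x0,loss="soft_l1",f_scale=2.)
    return r.x,np.median(np.abs(f(r.x)))
def sel(P,lo,hi,zlo,zhi=300):
    q=P.reshape(-1,3); return q[np.all((q>[*lo,zlo])&(q<[*hi,zhi]),axis=1)]
E
python3 - <<'E'
from fit import *
Pt,Ps=np.load("pics/Ptop.npy"),np.load("pics/Pside.npy")
for nm,lo,hi,x0 in (("R",(400,225),(540,310),(450,260,.0,0)),("L",(370,-350),(510,-255),(440,-305,-.4,0))):
    for cam,P in (("top",Pt),("side",Ps)):
        q=sel(P,lo,hi,5,60)
        for h in "LR":
            v,e=fit(q,bracket(h),x0); print(nm,cam,"as",h,len(q),v[:2].round(1),np.degrees(v[2]).round(1),v[3].round(1),e.round(2))
boxes=[((-130,-94,0),(0,94,90)),((0,-94,0),(150,94,162))]
for cam,P in (("top",Pt),("side",Ps)):
    q=sel(P,(420,-130),(820,150),15,170)
    v,e=fit(q,boxes,(590,10,.15,0));print("rack",cam,len(q),v[:2].round(1),np.degrees(v[2]).round(2),v[3].round(1),e.round(2))
    c,s=np.cos(v[2]),np.sin(v[2])
    p2=P-np.r_[v[:2],v[3]]; X=c*p2[...,0]+s*p2[...,1];Y=-s*p2[...,0]+c*p2[...,1];Z=p2[...,2]
    for nmx,m in (("front",(abs(Z-90)<4)&(abs(Y)<80)&(X<-60)&(X>-160)),):
        print("front edge X pct1", np.nanpercentile(X[m],[0.5,2,5]).round(1))
    m=(abs(Z-90)<4)&(X<-30)&(X>-110)&(abs(Y)<120);print("deck Y",np.nanpercentile(Y[m],[.5,1,99,99.5]).round(1))
    m=(abs(Z-162)<4)&(abs(Y)<85)&(X<200)&(X>-40);print("roof X",np.nanpercentile(X[m],[.5,1,99,99.5]).round(1))
    for h,y in (("L",-44),("R",44)):
        for hh in "LR":
            qq=np.c_[X.ravel(),Y.ravel(),Z.ravel()]; qq=sel(qq,(30,y-40),(150,y+40),164,220)
            print(" sample y",y,"as",hh,len(qq),[a.round(2) if hasattr(a,'round') else a for a in fit(qq,bracket(hh),(92,y,0,162))])
E
```

```text
R top as L 767 [467.6 258.2] -11.3 1.1 1.91
R top as R 767 [468.8 283.1] 7.1 1.0 1.23
R side as L 749 [466.4 266. ] -9.5 -0.8 1.41
R side as R 749 [469.7 285.3] 7.3 6.8 0.74
L top as L 783 [ 443.8 -317.9] -21.3 0.9 1.15
L top as R 783 [ 448.2 -294. ] -3.4 1.0 1.98
L side as L 318 [ 446.5 -315.6] -21.1 -1.0 0.93
L side as R 318 [ 449.1 -295.5] -6.9 -0.8 2.34
rack top 12780 [601.8   2.6] 10.9 0.5 1.25
front edge X pct1 [-131.5 -130.4 -128.3]
deck Y [-93.1 -92.1  92.2  93.1]
roof X [ -1.8  -1.3 132.5 133.2]
 sample y -44 as L 1043 [array([ 90.33, -45.02,  -0.  , 162.32]), np.float64(1.19)]
 sample y -44 as R 1043 [array([ 84.11, -21.79,   0.29, 162.61]), np.float64(2.06)]
 sample y 44 as L 1065 [array([ 84.14,  23.58,  -0.28, 162.86]), np.float64(2.0)]
 sample y 44 as R 1065 [array([9.0120e+01, 4.7130e+01, 1.0000e-02, 1.6238e+02]), np.float64(1.23)]
rack side 9761 [604.    4.7] 11.18 -0.1 0.99
front edge X pct1 [-133.5 -132.8 -131.3]
deck Y [-93.  -92.1  95.   95.6]
roof X [ -3.5  -3.3 132.5 133.5]
 sample y -44 as L 378 [array([ 88.76, -42.87,  -0.  , 160.54]), np.float64(0.68)]
 sample y -44 as R 378 [array([ 84.53, -24.44,   0.24, 160.86]), np.float64(1.95)]
 sample y 44 as L 482 [array([ 85.12,  33.8 ,  -0.24, 160.48]), np.float64(2.03)]
 sample y 44 as R 482 [array([ 88.88,  45.23,  -0.  , 160.66]), np.float64(0.63)]
```

Run:
```python
from fit import *
Pt,Ps=np.load("pics/Ptop.npy"),np.load("pics/Pside.npy")
ov={}
for nm,lo,hi,x0 in (("R",(405,235),(540,330),(468,283,.12,0)),("L",(370,-370),(510,-255),(444,-317,-.37,0))):
    vs=[]
    for cam,P in (("top",Pt),("side",Ps)):
        q=sel(P,lo,hi,5,60)
        v,e=fit(q,bracket(nm),x0);vs.append(v); print(nm,cam,len(q),v[:2].round(1),np.degrees(v[2]).round(1),v[3].round(1),e.round(2))
    v=np.mean(vs,0);ov[nm]=v;c,s=np.cos(v[2]),np.sin(v[2])
    print(nm,"mean",v[:2].round(1),np.degrees(v[2]).round(1),"plate",(v[:2]+np.array([c,s])*-41).round(1))
boxes=[((-130,-94,0),(0,94,90)),((0,-94,0),(132,94,162))]
vs=[]
for cam,P in (("top",Pt),("side",Ps)):
    q=sel(P,(420,-130),(820,150),15,170)
    v,e=fit(q,boxes,(602,3,.19,0));vs.append(v);print("rack",cam,v[:2].round(1),np.degrees(v[2]).round(2),v[3].round(1),e.round(2))
ov["rack"]=np.mean(vs,0);print(ov["rack"])
import itertools
for cam in("top","side"):
    f=load(f"pics/{cam}0.npz");im=f["color"][:,:,::-1].copy()
    im=cv2.resize(im,None,fx=2,fy=2,interpolation=cv2.INTER_CUBIC)
    for k,bx in (("R",bracket("R")),("L",bracket("L")),("rack",boxes)):
        v=ov[k];c,s=np.cos(v[2]),np.sin(v[2])
        for lo,hi in bx:
            C=np.array(list(itertools.product(*zip(lo,hi))),float)
            W=np.c_[c*C[:,0]-s*C[:,1]+v[0],s*C[:,0]+c*C[:,1]+v[1],C[:,2]]
            p=(2*proj(f,W)+.5).round().astype(int)
            for i,j in itertools.combinations(range(8),2):
                if bin(i^j).count("1")==1: cv2.line(im,p[i].tolist(),p[j].tolist(),(0,255,0),1)
    if cam=="top": im=np.hstack([im[430:650,340:500],im[230:600,550:820][:220],im[430:650,880:1060]]); 
    else: im=im[300:760,450:920]
    cv2.imwrite(f"pics/ov_{cam}.png",im)
```

```text
R top 774 [468.8 284. ] 7.4 1.0 1.23
R side 794 [469.5 285.8] 7.1 -0.9 0.6
R mean [469.2 284.9] 7.2 plate [428.5 279.7]
L top 793 [ 443.8 -318.2] -21.6 0.9 1.19
L side 318 [ 446.5 -315.6] -21.1 -1.0 0.93
L mean [ 445.2 -316.9] -21.3 plate [ 407. -302.]
rack top [601.8   2.6] 10.9 0.6 1.25
rack side [604.1   4.8] 11.17 -0.1 1.0
[6.02944231e+02 3.69295694e+00 1.92649245e-01 2.48173153e-01]
```

View pics/ov_top.png

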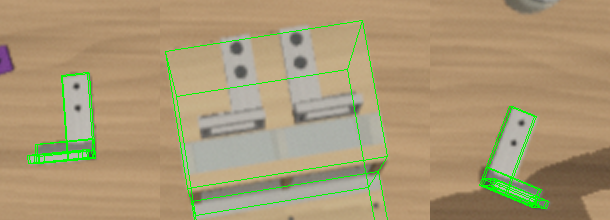

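View pics/ov_side.png

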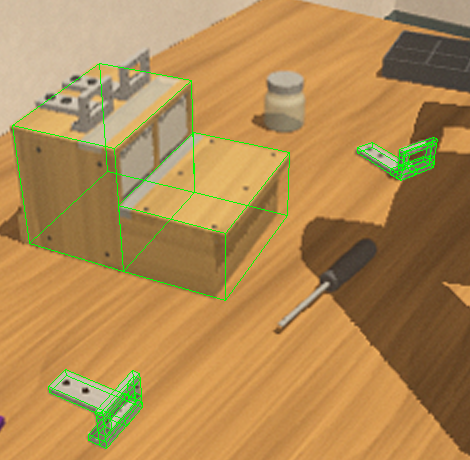

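```bash
cat > mv.py <<'E'
import numpy as np, json, sys
# commanded pose kept in cmd.json: x,y,z,yaw(deg), tool pointing down
def d(a,b):
    p=np.radians(a[3]);dx,dy,dz=b[0]-a[0],b[1]-a[1],b[2]-a[2]
    t=-np.radians(b[3]-a[3])
    return [round(float(v),3) for v in (np.cos(p)*dx+np.sin(p)*dy, np.sin(p)*dx-np.cos(p)*dy, -dz, t)]
def ap(a,r):
    p=np.radians(a[3]);return [a[0]+np.cos(p)*r[0]+np.sin(p)*r[1],a[1]+np.sin(p)*r[0]-np.cos(p)*r[1],a[2]-r[2],a[3]-np.degrees(r[3])]
RACK=(603.,3.7,11.04)
def rk(x,y):
    a=np.radians(RACK[2]);return RACK[0]+np.cos(a)*x-np.sin(a)*y,RACK[1]+np.sin(a)*x+np.cos(a)*y
E
python3 - <<'E'
from mv import *
s=[236.461,-524.147,213.976,24.282]
print(d(s,[407,-302,100,68.7]))
E
```

```text
[246.805, -132.364, 113.976, -0.775]
```

Request:
{"method": "servo_tool", "body": {
  "plan": [
    [[5,-2.6,2.3,0,0,-0.016,1],[15,-8,7,0,0,-0.047,1],[32,-17,15,0,0,-0.1,1],[52,-28,24,0,0,-0.163,1],[74,-40,34,0,0,-0.233,1],[96,-52,44,0,0,-0.302,1],[118,-64,55,0,0,-0.372,1],[141,-75,65,0,0,-0.442,1],[163,-87,75,0,0,-0.512,1],[185,-99,86,0,0,-0.581,1],[205,-110,95,0,0,-0.643,1],[222,-119,103,0,0,-0.698,1],[234,-126,108,0,0,-0.736,1],[242,-130,112,0,0,-0.76,1],[247,-132,114,0,0,-0.775,1],[247,-132,114,0,0,-0.775,1],[247,-132,114,0,0,-0.775,1]]
  ],
  "squeeze": 25
}}

```text
time_s: 1.8
ee_pos: [407.3, -302.7, 100.2]
ee_rot: [180.0, 0.0, 68.7]
force: [-1.1, 0.0, -0.3]
gripper_width: 91.0
```

```bash
cat > look.py <<'E'
from workcell import *
from h import *
def look(tag,boxes):
    ims=[]
    for n in boxes:
        f=grab_frame(n);np.savez(f"pics/{n}_{tag}.npz",**f)
        x0,y0,x1,y1=boxes[n]
        im=f["color"][y0:y1,x0:x1,::-1];s=400/max(im.shape[:2]);im=cv2.resize(im,None,fx=s,fy=s,interpolation=cv2.INTER_CUBIC)
        ims.append(cv2.copyMakeBorder(im,0,400-im.shape[0],0,400-im.shape[1],cv2.BORDER_CONSTANT))
    cv2.imwrite(f"pics/{tag}.png",np.hstack(ims))
E
python3 - <<'E'
from look import *
from mv import *
look("h1",{"side":(360,150,500,290),"top":(410,240,560,390)})
print(state()["ee_pos"])
s=[236.461,-524.147,213.976,24.282]
print(ap(s,[247,-132,114,-.775]))
E
```

```text
[ 407.18659041 -302.86344655  100.21396166]
[np.float64(407.32743298592004), np.float64(-302.25138923072836), 99.976, np.float64(68.6862291226388)]
```

View pics/h1.png

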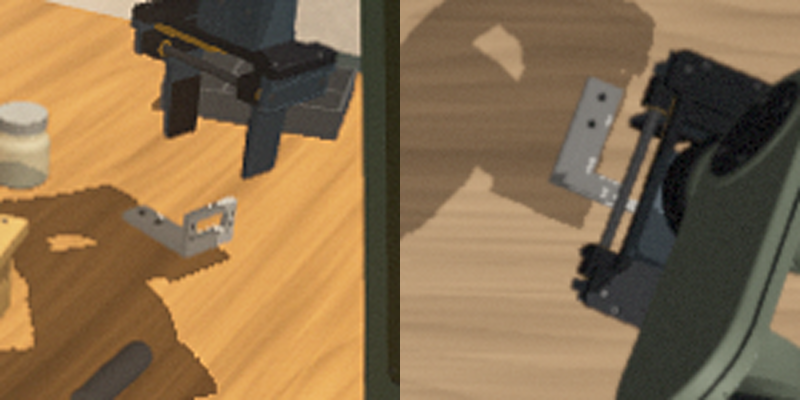

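Both views show the open jaws above the LH bracket (side: fingers at crop (180,130)/(260,170), plate at (210,220)). The jaw axis lines up with the arm. Now descend and grip.

Request:
{"method": "servo_tool", "body": {
  "plan": [
    [[0,0,5,0,0,0,1],[0,0,15,0,0,0,1],[0,0,30,0,0,0,1],[0,0,45,0,0,0,1],[0,0,60,0,0,0,1],[0,0,73,0,0,0,1],[0,0,82,0,0,0,1],[0,0,86,0,0,0,1],[0,0,88,0,0,0,1],[0,0,88,0,0,0,0.5],[0,0,88,0,0,0,0],[0,0,88,0,0,0,0],[0,0,88,0,0,0,0],[0,0,88,0,0,0,0],[0,0,88,0,0,0,0],[0,0,88,0,0,0,0],[0,0,88,0,0,0,0]]
  ],
  "squeeze": 25
}}

```text
time_s: 3.6
ee_pos: [407.4, -302.3, 12.0]
ee_rot: [180.0, 0.0, 68.7]
force: [-0.4, 1.1, 0.4]
gripper_width: 30.1
```

Request:
{"method": "servo_tool", "body": {
  "plan": [
    [[0,0,0,0,0,0,0],[0,0,0,0,0,0,0],[0,0,0,0,0,0,0],[0,0,0,0,0,0,0],[0,0,0,0,0,0,0],[0,0,0,0,0,0,0]]
  ]
}}

```text
time_s: 4.2
ee_pos: [407.4, -302.3, 11.9]
ee_rot: [180.0, 0.0, 68.7]
force: [0.4, -0.3, -1.1]
gripper_width: 7.8
```

Run:
```python
from mv import *
s=ap(ap([236.461,-524.147,213.976,24.282],[247,-132,114,-.775]),[0,0,88,0])
x,y=rk(-97,-44);print(s,x,y)
print(d(s,[x,y,180,101.04]));
a=ap(s,[0,0,-168,0]);print(d(a,[x,y,180,101.04]))
```

```text
[np.float64(407.32743298592004), np.float64(-302.25138923072836), 11.975999999999999, np.float64(68.6862291226388)] 516.2208549305456 -58.06066694114131
[267.069, 12.688, -168.024, -0.565]
[267.069, 12.688, -0.024, -0.565]
```

Request:
{"method": "servo_tool", "body": {
  "plan": [
    [[0,0,-2,0,0,0,0],[0,0,-8,0,0,0,0],[0,0,-20,0,0,0,0],[0,0,-38,0,0,0,0],[0,0,-58,0,0,0,0],[0,0,-78,0,0,0,0],[0,0,-98,0,0,0,0],[0,0,-118,0,0,0,0],[0,0,-138,0,0,0,0],[0,0,-153,0,0,0,0],[0,0,-162,0,0,0,0],[0,0,-166,0,0,0,0],[0,0,-168,0,0,0,0],[0,0,-168,0,0,0,0]]
  ]
}}

```text
time_s: 5.6
ee_pos: [407.1, -302.1, 179.7]
ee_rot: [-180.0, -0.0, 68.7]
force: [1.2, 0.4, -0.9]
gripper_width: 8.0
```

Request:
{"method": "servo_tool", "body": {
  "plan": [
    [[3,0.1,0,0,0,-0.006,0],[10,0.5,0,0,0,-0.02,0],[22,1,0,0,0,-0.047,0],[40,2,0,0,0,-0.085,0],[62,3,0,0,0,-0.131,0],[86,4,0,0,0,-0.182,0],[110,5,0,0,0,-0.233,0],[134,6.4,0,0,0,-0.283,0],[158,7.5,0,0,0,-0.334,0],[182,8.6,0,0,0,-0.385,0],[206,9.8,0,0,0,-0.436,0],[226,10.7,0,0,0,-0.478,0],[243,11.5,0,0,0,-0.514,0],[256,12.2,0,0,0,-0.542,0],[264,12.5,0,0,0,-0.558,0],[267,12.7,0,0,0,-0.565,0],[267,12.7,0,0,0,-0.565,0],[267,12.7,0,0,0,-0.565,0]]
  ]
}}

```text
time_s: 7.4
ee_pos: [516.0, -58.6, 179.9]
ee_rot: [-180.0, 0.0, 101.0]
force: [0.2, -0.1, -1.4]
gripper_width: 8.0
```

Request:
{"method": "servo_tool", "body": {
  "plan": [
    [[0,0,4,0,0,0,0],[0,0,12,0,0,0,0],[0,0,24,0,0,0,0],[0,0,38,0,0,0,0],[0,0,50,0,0,0,0],[0,0,58,0,0,0,0],[0,0,64,0,0,0,0],[0,0,68,0,0,0,0],[0,0,70,0,0,0,0],[0,0,70,0,0,0,0]]
  ]
}}

```text
time_s: 8.4
ee_pos: [516.3, -58.1, 110.0]
ee_rot: [180.0, 0.0, 101.1]
force: [-1.1, 0.1, -0.9]
gripper_width: 8.3
```

Run:
```python
from look import *
look("p1",{"side":(220,130,420,330),"top":(260,140,440,320)})
```

```text
(no output)
```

View pics/p1.png

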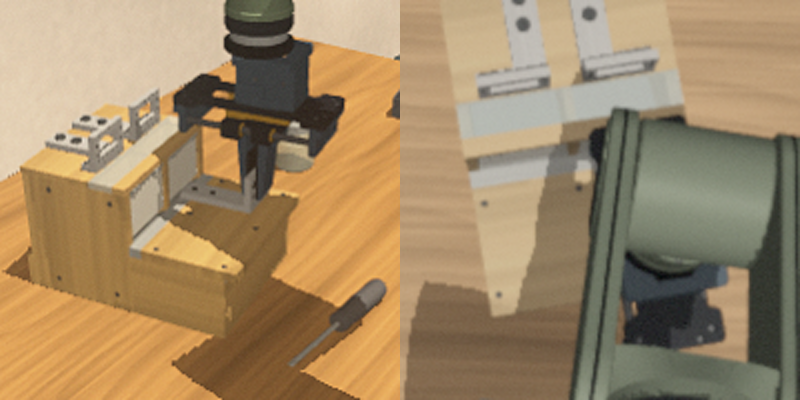

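The side view shows the bracket level just over the deck, nose at crop (190,190), short of the right flap. Lower 7.5 mm and release.

Request:
{"method": "servo_tool", "body": {
  "plan": [
    [[0,0,2,0,0,0,0],[0,0,4,0,0,0,0],[0,0,6,0,0,0,0],[0,0,7.5,0,0,0,0],[0,0,7.5,0,0,0,0],[0,0,7.5,0,0,0,0]]
  ]
}}

```text
time_s: 9.1
ee_pos: [516.2, -58.1, 102.4]
ee_rot: [-180.0, 0.0, 101.1]
force: [-0.3, -0.4, -1.4]
gripper_width: 7.6
```

Request:
{"method": "servo_tool", "body": {
  "plan": [
    [[0,0,0,0,0,0,0.5],[0,0,0,0,0,0,0.5],[0,0,0,0,0,0,0.5],[0,0,0,0,0,0,0.5],[0,0,0,0,0,0,0.5],[0,0,0,0,0,0,0.5],[0,0,0,0,0,0,0.5],[0,0,-5,0,0,0,0.5],[0,0,-15,0,0,0,0.5],[0,0,-30,0,0,0,0.5],[0,0,-50,0,0,0,0.5],[0,0,-65,0,0,0,0.5],[0,0,-75,0,0,0,0.5],[0,0,-78,0,0,0,0.5]]
  ]
}}

```text
time_s: 10.5
ee_pos: [516.9, -58.2, 182.1]
ee_rot: [179.8, 0.1, 101.1]
force: [0.1, -0.4, -0.5]
gripper_width: 45.6
```

Run:
```python
from look import *
from fit import *
from mv import *
look("q1",{"side":(220,130,420,330),"top":(260,140,440,320)})
a=np.radians(RACK[2])
for cam in("side","top"):
    P=cloud(load(f"pics/{cam}_q1.npz")).reshape(-1,3)
    p=P-[RACK[0],RACK[1],0];q=np.c_[np.cos(a)*p[:,0]+np.sin(a)*p[:,1],-np.sin(a)*p[:,0]+np.cos(a)*p[:,1],p[:,2]]
    q=sel(q,(-140,-94),(-3,0),95,137)
    v,e=fit(q,bracket("L"),(-56,-44,0,90));print(cam,len(q),v[:2].round(1),np.degrees(v[2]).round(1),v[3].round(1),e.round(2))
```

```text
side 456 [-55.4 -43.9] 0.1 90.0 0.61
top 34 [-42.9 -28.4] 5.9 90.3 1.19
```

View pics/q1.png

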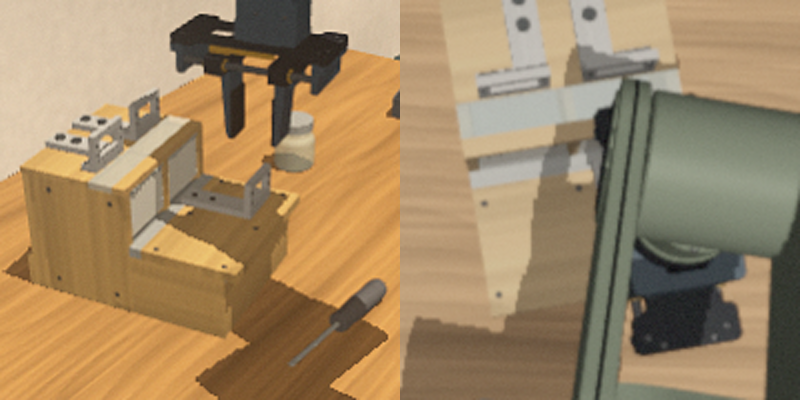

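Run:
```python
from mv import *
s=ap(ap([407.3274,-302.2514,179.976,68.6862],[267,12.7,0,-.565]),[0,0,-.5,0]);print(s)
x,y=rk(-130,-37);print(x,y);print(d(s,[x,y,180.5,11.04]))
```

```text
[np.float64(516.2067584071594), np.float64(-58.12934996591291), 180.476, np.float64(101.0583154248915)]
482.4911019171032 -57.5095211780487
[7.075, -32.971, -0.024, 1.571]
```

Request:
{"method": "servo_tool", "body": {
  "plan": [
    [[0.1,-1,0,0,0,0.03,0.3],[0.5,-3,0,0,0,0.1,0],[1,-6,0,0,0,0.22,0],[1.5,-9,0,0,0,0.35,0],[2,-12,0,0,0,0.48,0],[3,-15,0,0,0,0.61,0],[3.5,-18,0,0,0,0.74,0],[4,-21,0,0,0,0.87,0],[5,-24,0,0,0,1.0,0],[5.5,-27,0,0,0,1.13,0],[6,-29,0,0,0,1.26,0],[6.5,-31,0,0,0,1.38,0],[7,-32,0,0,0,1.48,0],[7,-33,0,0,0,1.55,0],[7,-33,0,0,0,1.571,0],[7,-33,0,0,0,1.571,0],[7,-33,0,0,0,1.571,0]]
  ]
}}

```text
time_s: 12.3
ee_pos: [482.4, -57.6, 180.1]
ee_rot: [-180.0, 0.0, 11.1]
force: [0.7, 0.6, 0.3]
gripper_width: 0.5
```

Request:
{"method": "servo_tool", "body": {
  "plan": [
    [[0,0,4,0,0,0,0],[0,0,12,0,0,0,0],[0,0,24,0,0,0,0],[0,0,38,0,0,0,0],[0,0,52,0,0,0,0],[0,0,64,0,0,0,0],[0,0,74,0,0,0,0],[0,0,80,0,0,0,0],[0,0,83,0,0,0,0],[0,0,84,0,0,0,0],[0,0,84,0,0,0,0]]
  ]
}}

```text
time_s: 13.4
ee_pos: [482.8, -57.6, 96.7]
ee_rot: [180.0, -0.0, 11.0]
force: [1.1, -0.7, -0.1]
gripper_width: 0.7
```

Run:
```python
from look import *
look("r1",{"side":(220,130,420,330),"top":(260,140,440,320)})
s=state();print(s["qpos"].round(1),s["ee_pos"],s["ee_rot"],s["gripper_width"])
```

```text
[ -8.2  16.8 110.8  -0.   52.3  70.8] [482.8396432  -57.64480369  96.88621404] [ 1.79975117e+02 -5.90530780e-02  1.10466945e+01] 0.47405659161322156
```

View pics/r1.png

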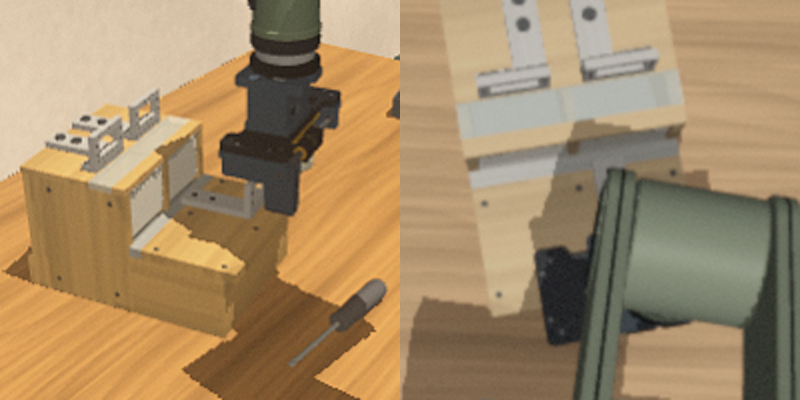

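Request:
{"method": "servo_tool", "body": {
  "plan": [
    [[2,0,0,0,0,0,0],[5,0,0,0,0,0,0],[9,0,0,0,0,0,0],[13,0,0,0,0,0,0],[17,0,0,0,0,0,0],[22,0,0,0,0,0,0],[27,0,0,0,0,0,0],[32,0,0,0,0,0,0],[37,0,0,0,0,0,0],[42,0,0,0,0,0,0],[47,0,0,0,0,0,0],[52,0,0,0,0,0,0],[57,0,0,0,0,0,0],[60,0,0,0,0,0,0],[60,0,0,0,0,0,0]]
  ]
}}

```text
time_s: 15.0
ee_pos: [542.0, -46.0, 96.5]
ee_rot: [180.0, -0.0, 11.1]
force: [0.1, -0.3, -0.5]
gripper_width: 0.7
```

Run:
```python
from look import *
from fit import *
from mv import *
look("s1",{"side":(220,130,420,330),"top":(260,140,440,320)})
a=np.radians(RACK[2])
P=cloud(load(f"pics/side_s1.npz")).reshape(-1,3)
p=P-[RACK[0],RACK[1],0];q=np.c_[np.cos(a)*p[:,0]+np.sin(a)*p[:,1],-np.sin(a)*p[:,0]+np.cos(a)*p[:,1],p[:,2]]
q=sel(q,(-60,-94),(-4,0),95,134)
v,e=fit(q,bracket("L"),(-10,-44,0,90));print(len(q),v[:2].round(1),np.degrees(v[2]).round(1),v[3].round(1),e.round(2))
```

```text
220 [ -8.5 -43.1] 2.2 90.0 1.04
```

View pics/s1.png

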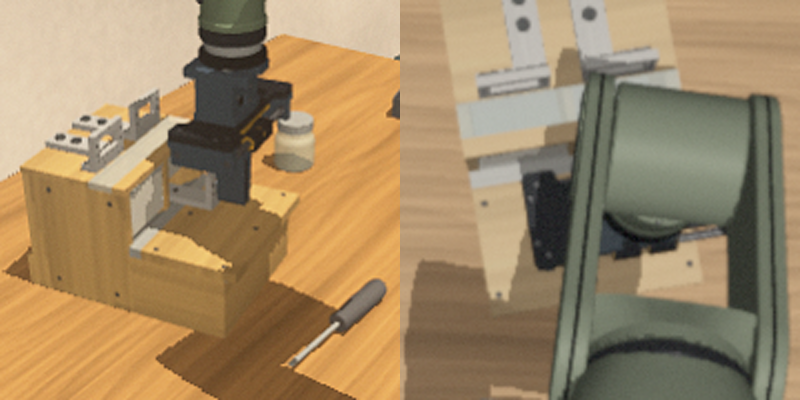

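Request:
{"method": "servo_tool", "body": {
  "plan": [
    [[3,0,0,0,0,0,0],[7,0,0,0,0,0,0],[12,0,0,0,0,0,0],[17,0,0,0,0,0,0],[22,0,0,0,0,0,0],[27,0,0,0,0,0,0],[32,0,0,0,0,0,0],[37,0,0,0,0,0,0],[40,0,0,0,0,0,0],[42,0,0,0,0,0,0],[42,0,0,0,0,0,0],[42,0,0,0,0,0,0]]
  ]
}}

```text
time_s: 16.3
ee_pos: [582.4, -38.1, 96.4]
ee_rot: [180.0, 0.0, 11.0]
force: [-0.2, -1.0, 0.3]
gripper_width: 0.7
```

Request:
{"method": "servo_tool", "body": {
  "plan": [
    [[-3,0,0,0,0,0,0],[-10,0,0,0,0,0,0],[-22,0,0,0,0,0,0],[-36,0,0,0,0,0,0],[-48,0,-2,0,0,0,0],[-56,0,-10,0,0,0,0],[-60,0,-24,0,0,0,0],[-60,0,-42,0,0,0,0.3],[-60,0,-60,0,0,0,0.6],[-60,0,-74,0,0,0,1],[-60,0,-82,0,0,0,1],[-60,0,-84,0,0,0,1],[-60,0,-84,0,0,0,1]]
  ]
}}

```text
time_s: 17.6
ee_pos: [523.5, -49.6, 180.5]
ee_rot: [180.0, -0.0, 11.0]
force: [-0.3, -0.5, -1.7]
gripper_width: 45.6
```

Run:
```python
from look import *
look("t1",{"side":(220,130,420,330),"top":(260,140,440,320)})
s=state();print(s["ee_pos"],s["ee_rot"],s["force"])
```

```text
[523.19386828 -49.51407273 179.7768708 ] [-1.79981520e+02  7.46458809e-02  1.10452868e+01] [-0.63348587 -0.03013601 -1.05313868]
```

View pics/t1.png

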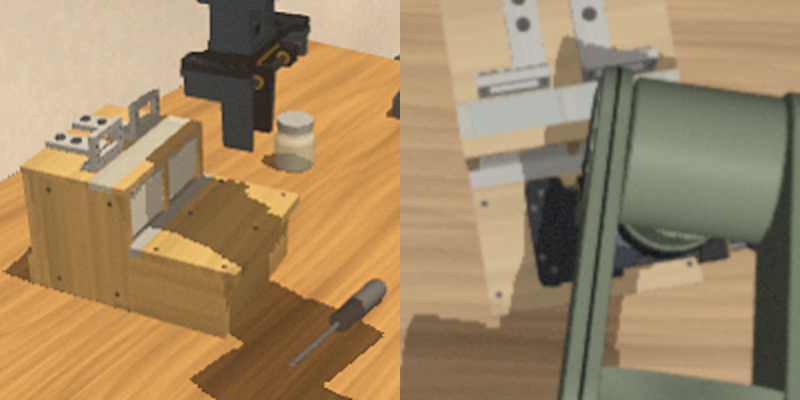

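The side view shows the deck empty and the right flap hanging shut (crop (183,170)). Next is the RH bracket.

Run:
```python
from mv import *
s=ap([516.2067584,-58.12935,180.476,101.05832],[7,-33,0,1.571])
s=ap(s,[42,0,0,0]);s[2]=180.476;print(s)
print(d(s,[428.5,279.7,180,97.2]), d(s,[428.5,279.7,100,97.2]))
```

```text
[np.float64(523.6986339216018), np.float64(-49.54144578417544), 180.476, np.float64(11.046650384947668)]
[-30.349, -341.382, 0.476, -1.504] [-30.349, -341.382, 80.476, -1.504]
```

Request:
{"method": "servo_tool", "body": {
  "plan": [
    [[-0.4,-4,0,0,0,-0.02,1],[-1,-12,0,0,0,-0.06,1],[-2.5,-28,0,0,0,-0.13,1],[-4.5,-50,0,0,0,-0.23,1],[-6.7,-75,0,0,0,-0.34,1],[-9,-101,0,0,0,-0.45,1],[-11.3,-127,0,0,0,-0.56,1],[-13.6,-153,0,0,0,-0.67,1],[-16,-179,0,0,0,-0.79,1],[-18.2,-205,3,0,0,-0.9,1],[-20.5,-231,10,0,0,-1.02,1],[-22.8,-257,22,0,0,-1.13,1],[-25,-281,36,0,0,-1.24,1],[-27,-303,50,0,0,-1.34,1],[-28.6,-321,62,0,0,-1.42,1],[-29.6,-333,72,0,0,-1.47,1],[-30.3,-339,78,0,0,-1.496,1],[-30.3,-341.4,80.5,0,0,-1.504,1],[-30.3,-341.4,80.5,0,0,-1.504,1],[-30.3,-341.4,80.5,0,0,-1.504,1]]
  ]
}}

```text
time_s: 19.7
ee_pos: [429.0, 279.4, 100.3]
ee_rot: [180.0, -0.0, 97.2]
force: [0.4, 0.1, 0.5]
gripper_width: 91.3
```

Run:
```python
from look import *
look("h2",{"side":(180,200,360,380),"top":(130,200,430,400)})
s=state();print(s["ee_pos"],s["ee_rot"],s["gripper_width"])
```

```text
[429.07503947 279.37149224 100.43166191] [ 1.79940542e+02 -1.45886848e-02  9.71587751e+01] 91.69172437031881
```

View pics/h2.png

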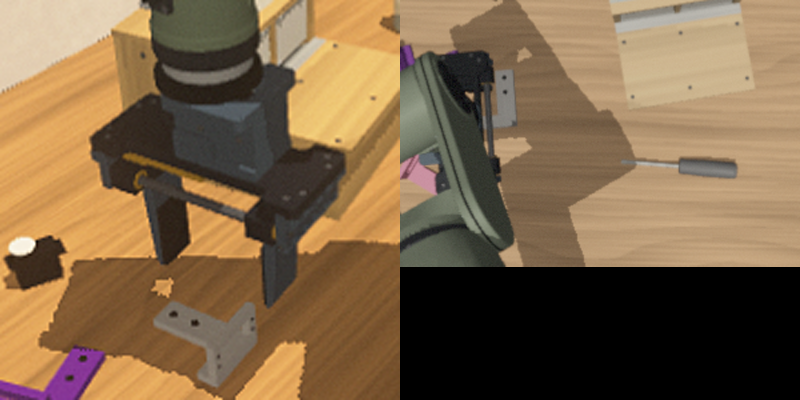

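Request:
{"method": "servo_tool", "body": {
  "plan": [
    [[0,0,5,0,0,0,1],[0,0,15,0,0,0,1],[0,0,30,0,0,0,1],[0,0,45,0,0,0,1],[0,0,60,0,0,0,1],[0,0,73,0,0,0,1],[0,0,82,0,0,0,1],[0,0,86,0,0,0,1],[0,0,88,0,0,0,1],[0,0,88,0,0,0,0.5],[0,0,88,0,0,0,0],[0,0,88,0,0,0,0],[0,0,88,0,0,0,0],[0,0,88,0,0,0,0],[0,0,88,0,0,0,0],[0,0,88,0,0,0,0],[0,0,88,0,0,0,0],[0,0,88,0,0,0,0],[0,0,88,0,0,0,0],[0,0,88,0,0,0,0]]
  ],
  "squeeze": 25
}}

```text
time_s: 21.8
ee_pos: [428.6, 279.7, 11.9]
ee_rot: [-180.0, 0.0, 97.2]
force: [0.4, -0.2, -0.1]
gripper_width: 7.6
```

Request:
{"method": "servo_tool", "body": {
  "plan": [
    [[0,0,0,0,0,0,0],[0,0,0,0,0,0,0],[0,0,0,0,0,0,0]]
  ]
}}

```text
time_s: 22.1
ee_pos: [428.6, 279.7, 11.9]
ee_rot: [180.0, 0.0, 97.2]
force: [-0.2, -0.3, -0.2]
gripper_width: 7.8
```

Run:
```python
from mv import *
s=ap([523.69863,-49.541446,180.476,11.04665],[-30.3,-341.4,80.5,-1.504]);print(s)
s[2]=180; x,y=rk(-97,44); print(x,y,d(s,[x,y,180,101.04]))
```

```text
[np.float64(428.54501456627247), np.float64(279.7271973140731), 99.976, np.float64(97.21950238767582)]
499.3693605893684 28.31078168900079 [-258.324, 38.667, 0.0, -0.067]
```

Gripped at 7.8 mm. Next I lift, carry across, and lower it over the left half of the deck.

Request:
{"method": "servo_tool", "body": {
  "plan": [
    [[0,0,-2,0,0,0,0],[0,0,-8,0,0,0,0],[0,0,-20,0,0,0,0],[0,0,-38,0,0,0,0],[0,0,-58,0,0,0,0],[0,0,-78,0,0,0,0],[0,0,-98,0,0,0,0],[0,0,-118,0,0,0,0],[0,0,-138,0,0,0,0],[0,0,-153,0,0,0,0],[0,0,-162,0,0,0,0],[0,0,-166,0,0,0,0],[0,0,-168,0,0,0,0],[0,0,-168,0,0,0,0]]
  ]
}}

```text
time_s: 23.5
ee_pos: [428.3, 279.6, 179.6]
ee_rot: [-180.0, 0.0, 97.2]
force: [-0.2, -0.1, -1.2]
gripper_width: 7.6
```

Request:
{"method": "servo_tool", "body": {
  "plan": [
    [[-3,0.4,0,0,0,-0.001,0],[-10,1.5,0,0,0,-0.003,0],[-22,3.3,0,0,0,-0.006,0],[-40,6,0,0,0,-0.01,0],[-62,9.3,0,0,0,-0.016,0],[-86,12.9,0,0,0,-0.022,0],[-110,16.5,0,0,0,-0.029,0],[-134,20,0,0,0,-0.035,0],[-158,23.6,0,0,0,-0.041,0],[-182,27.2,0,0,0,-0.047,0],[-204,30.5,0,0,0,-0.053,0],[-223,33.4,0,0,0,-0.058,0],[-239,35.8,0,0,0,-0.062,0],[-250,37.4,0,0,0,-0.065,0],[-256,38.3,0,0,0,-0.067,0],[-258.3,38.7,0,0,0,-0.067,0],[-258.3,38.7,0,0,0,-0.067,0],[-258.3,38.7,0,0,0,-0.067,0]]
  ]
}}

```text
time_s: 25.3
ee_pos: [499.2, 28.8, 179.9]
ee_rot: [-180.0, -0.0, 101.1]
force: [0.5, -0.1, -1.8]
gripper_width: 7.8
```

Request:
{"method": "servo_tool", "body": {
  "plan": [
    [[0,0,4,0,0,0,0],[0,0,12,0,0,0,0],[0,0,24,0,0,0,0],[0,0,38,0,0,0,0],[0,0,50,0,0,0,0],[0,0,58,0,0,0,0],[0,0,64,0,0,0,0],[0,0,68,0,0,0,0],[0,0,70,0,0,0,0],[0,0,70,0,0,0,0]]
  ]
}}

```text
time_s: 26.3
ee_pos: [499.5, 28.3, 109.9]
ee_rot: [180.0, 0.0, 101.1]
force: [-0.5, 0.4, -1.3]
gripper_width: 8.1
```

Run:
```python
from look import *
look("p2",{"side":(220,130,420,330),"top":(220,140,400,320)})
```

```text
(no output)
```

View pics/p2.png

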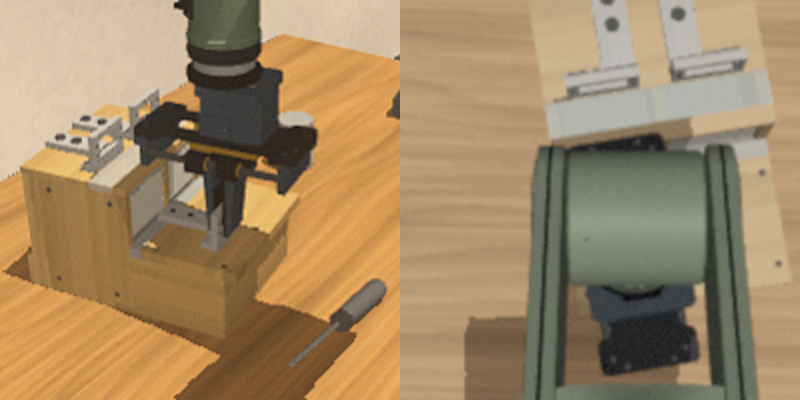

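The side view shows the RH bracket level over the left half of the deck, nose at crop (165,215) in front of the left flap. Lower, release and rise.

Request:
{"method": "servo_tool", "body": {
  "plan": [
    [[0,0,2,0,0,0,0],[0,0,4,0,0,0,0],[0,0,6,0,0,0,0],[0,0,7.5,0,0,0,0],[0,0,7.5,0,0,0,0],[0,0,7.5,0,0,0,0]]
  ]
}}

```text
time_s: 27.0
ee_pos: [499.4, 28.3, 102.4]
ee_rot: [-180.0, 0.0, 101.1]
force: [0.4, -0.0, -1.0]
gripper_width: 8.1
```

Request:
{"method": "servo_tool", "body": {
  "plan": [
    [[0,0,0,0,0,0,0.5],[0,0,0,0,0,0,0.5],[0,0,0,0,0,0,0.5],[0,0,0,0,0,0,0.5],[0,0,0,0,0,0,0.5],[0,0,0,0,0,0,0.5],[0,0,0,0,0,0,0.5],[0,0,-5,0,0,0,0.5],[0,0,-15,0,0,0,0.5],[0,0,-30,0,0,0,0.5],[0,0,-50,0,0,0,0.5],[0,0,-65,0,0,0,0.5],[0,0,-75,0,0,0,0.5],[0,0,-78,0,0,0,0.5],[0,0,-78,0,0,0,0.5]]
  ]
}}

```text
time_s: 28.5
ee_pos: [499.5, 28.3, 180.8]
ee_rot: [180.0, 0.0, 101.1]
force: [0.0, -0.3, -0.5]
gripper_width: 45.5
```

Run:
```python
from look import *
from fit import *
from mv import *
look("q2",{"side":(220,130,420,330),"top":(220,140,400,320)})
a=np.radians(RACK[2])
for cam in("side",):
    P=cloud(load(f"pics/{cam}_q2.npz")).reshape(-1,3)
    p=P-[RACK[0],RACK[1],0];q=np.c_[np.cos(a)*p[:,0]+np.sin(a)*p[:,1],-np.sin(a)*p[:,0]+np.cos(a)*p[:,1],p[:,2]]
    q=sel(q,(-140,0),(-3,94),95,137)
    v,e=fit(q,bracket("R"),(-56,44,0,90));print(cam,len(q),v[:2].round(1),np.degrees(v[2]).round(1),v[3].round(1),e.round(2))
s=ap([428.545,279.7272,180,97.2195],[-258.3,38.7,0,-.067]);s[2]=180.476
x,y=rk(-130,37);print(s,x,y,d(s,[x,y,180.476,11.04]))
```

```text
side 486 [-55.6  44.2] 0.1 90.0 0.52
[np.float64(499.3989747131828), np.float64(28.33846861503186), 180.476, np.float64(101.0583172273765)] 468.3205271302042 15.12101517002533 [-7.011, -33.037, -0.0, 1.571]
```

View pics/q2.png

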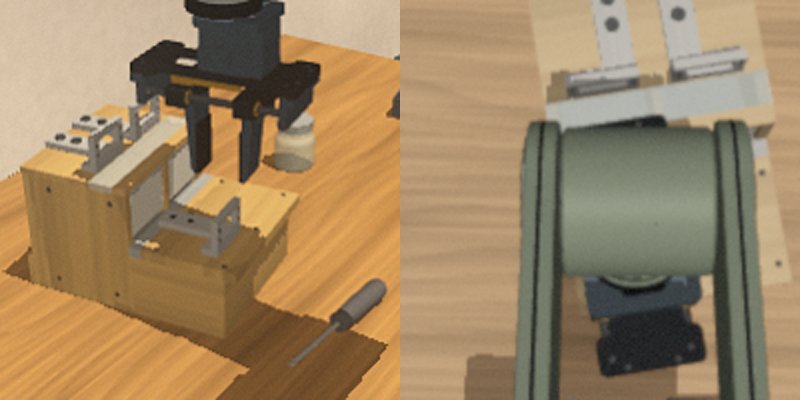

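The bracket is standing square in the left lane (y = 44.2, yaw 0.1). Repeat the push from behind.

Request:
{"method": "servo_tool", "body": {
  "plan": [
    [[-0.1,-1,0,0,0,0.03,0.3],[-0.5,-3,0,0,0,0.1,0],[-1,-6,0,0,0,0.22,0],[-1.5,-9,0,0,0,0.35,0],[-2,-12,0,0,0,0.48,0],[-3,-15,0,0,0,0.61,0],[-3.5,-18,0,0,0,0.74,0],[-4,-21,0,0,0,0.87,0],[-5,-24,0,0,0,1.0,0],[-5.5,-27,0,0,0,1.13,0],[-6,-29,0,0,0,1.26,0],[-6.5,-31,0,0,0,1.38,0],[-7,-32,0,0,0,1.48,0],[-7,-33,0,0,0,1.55,0],[-7,-33,0,0,0,1.571,0],[-7,-33,0,0,0,1.571,0],[-7,-33,0,0,0,1.571,0]]
  ]
}}

```text
time_s: 30.3
ee_pos: [468.3, 15.1, 180.2]
ee_rot: [180.0, 0.0, 11.1]
force: [0.4, 0.0, -1.0]
gripper_width: 0.6
```

Request:
{"method": "servo_tool", "body": {
  "plan": [
    [[0,0,4,0,0,0,0],[0,0,12,0,0,0,0],[0,0,24,0,0,0,0],[0,0,38,0,0,0,0],[0,0,52,0,0,0,0],[0,0,64,0,0,0,0],[0,0,74,0,0,0,0],[0,0,80,0,0,0,0],[0,0,83,0,0,0,0],[0,0,84,0,0,0,0],[0,0,84,0,0,0,0]]
  ]
}}

```text
time_s: 31.4
ee_pos: [468.6, 15.1, 96.6]
ee_rot: [180.0, -0.0, 11.0]
force: [0.5, -0.1, 0.4]
gripper_width: 0.3
```

Request:
{"method": "servo_tool", "body": {
  "plan": [
    [[2,0,0,0,0,0,0],[5,0,0,0,0,0,0],[9,0,0,0,0,0,0],[13,0,0,0,0,0,0],[17,0,0,0,0,0,0],[22,0,0,0,0,0,0],[27,0,0,0,0,0,0],[32,0,0,0,0,0,0],[37,0,0,0,0,0,0],[42,0,0,0,0,0,0],[47,0,0,0,0,0,0],[52,0,0,0,0,0,0],[57,0,0,0,0,0,0],[60,0,0,0,0,0,0],[60,0,0,0,0,0,0]]
  ]
}}

```text
time_s: 32.9
ee_pos: [527.9, 26.7, 96.4]
ee_rot: [180.0, -0.0, 11.1]
force: [-0.5, 0.4, 0.1]
gripper_width: 0.6
```

Run:
```python
from look import *
from fit import *
from mv import *
look("s2",{"side":(220,130,420,330),"top":(220,140,400,320)})
a=np.radians(RACK[2])
P=cloud(load(f"pics/side_s2.npz")).reshape(-1,3)
p=P-[RACK[0],RACK[1],0];q=np.c_[np.cos(a)*p[:,0]+np.sin(a)*p[:,1],-np.sin(a)*p[:,0]+np.cos(a)*p[:,1],p[:,2]]
q=sel(q,(-60,0),(-4,94),95,134)
v,e=fit(q,bracket("R"),(-10,44,0,90));print(len(q),v[:2].round(1),np.degrees(v[2]).round(1),v[3].round(1),e.round(2))
```

```text
241 [-7.9 42.8] -2.9 90.2 0.95
```

View pics/s2.png

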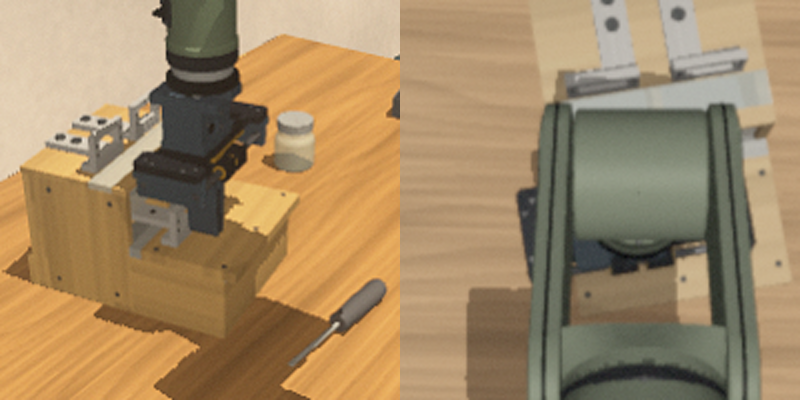

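Request:
{"method": "servo_tool", "body": {
  "plan": [
    [[3,0,0,0,0,0,0],[7,0,0,0,0,0,0],[12,0,0,0,0,0,0],[17,0,0,0,0,0,0],[22,0,0,0,0,0,0],[27,0,0,0,0,0,0],[32,0,0,0,0,0,0],[37,0,0,0,0,0,0],[40,0,0,0,0,0,0],[42,0,0,0,0,0,0],[42,0,0,0,0,0,0],[42,0,0,0,0,0,0]]
  ]
}}

```text
time_s: 34.2
ee_pos: [568.3, 34.7, 96.4]
ee_rot: [180.0, 0.0, 11.0]
force: [-0.2, -0.1, -0.7]
gripper_width: 0.4
```

Request:
{"method": "servo_tool", "body": {
  "plan": [
    [[-3,0,0,0,0,0,0],[-10,0,0,0,0,0,0],[-22,0,0,0,0,0,0],[-36,0,0,0,0,0,0],[-50,0,-2,0,0,0,0],[-64,0,-10,0,0,0,0],[-76,0,-24,0,0,0,0],[-85,0,-42,0,0,0,0],[-90,0,-60,0,0,0,0],[-90,0,-78,0,0,0,0],[-90,0,-92,0,0,0,0],[-90,0,-100,0,0,0,0],[-90,0,-100,0,0,0,0]]
  ]
}}

```text
time_s: 35.5
ee_pos: [480.3, 17.3, 197.8]
ee_rot: [180.0, -0.2, 11.0]
force: [0.2, 0.6, 0.4]
gripper_width: 0.2
```

Request:
{"method": "servo_tool", "body": {
  "plan": [
    [[0,5,0,0,0,0,0],[0,15,0,0,0,0,0],[0,32,0,0,0,0,0],[0,55,0,0,0,0,0],[0,80,0,0,0,0,0],[0,106,0,0,0,0,0],[0,132,0,0,0,0,0],[0,158,0,0,0,0,0],[0,184,0,0,0,0,0],[0,210,0,0,0,0,0],[0,236,0,0,0,0,0],[0,260,0,0,0,0,0],[0,280,0,0,0,0,0],[0,292,0,0,0,0,0],[0,298,0,0,0,0,0],[0,300,0,0,0,0,0],[0,300,0,0,0,0,0]]
  ]
}}

```text
time_s: 37.2
ee_pos: [537.5, -276.6, 196.4]
ee_rot: [-180.0, 0.0, 11.1]
force: [-0.3, 0.6, -0.1]
gripper_width: 0.1
```

Run:
```python
from look import *
from mv import *
look("e",{"side":(200,130,400,330),"top":(250,100,430,280)})
for n in("side","top"):
    f=load(f"pics/{n}_e.npz");cv2.imwrite(f"pics/full_{n}.png",f["color"][:,:,::-1])
a=np.radians(RACK[2])
P=cloud(load("pics/side_e.npz")).reshape(-1,3)
p=P-[RACK[0],RACK[1],0];q=np.c_[np.cos(a)*p[:,0]+np.sin(a)*p[:,1],-np.sin(a)*p[:,0]+np.cos(a)*p[:,1],p[:,2]]
for y in(44,-44):
    m=(abs(q[:,1]-y)<25)&(q[:,2]>98)&(q[:,2]<142)&(q[:,0]>-20)&(q[:,0]<90)
    print("flap",y,m.sum(),np.percentile(q[m,0],[2,50,98]).round(1))
s=state();print(s["ee_pos"],s["time_s"],s["force"])
```

```text
flap 44 190 [-0.   1.4  3.3]
flap -44 151 [-0.5  1.9  4. ]
[ 537.53333071 -276.21787008  196.57918192] 37.3 [ 0.00669631 -0.39616464 -0.01839614]
```

View pics/e.png

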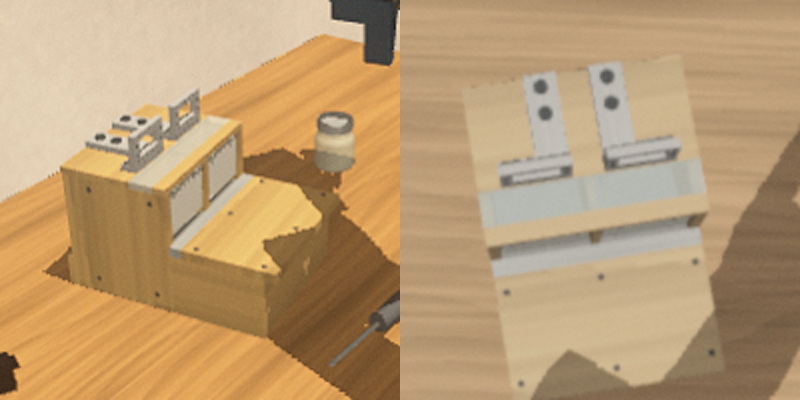

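View pics/full_top.png

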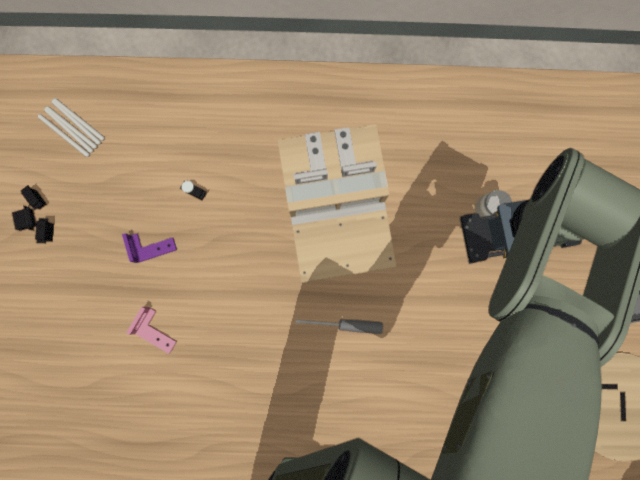

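The deck is empty and both flaps are flush: depth puts their faces at rack x of about 1 to 2 mm, which is hanging shut. The servo (193,190), jar (495,203) and driver (340,325) sit where they were in the first picture.

Run:
```python
from workcell import *
print(job_done())
```

```text
the job is handed in; nothing more can be done
None
```

Both loose brackets went through the correct flaps, and I handed the job in at 37.3 s of the 69 s allowed. The hand-in reported no verdict.

- **Matching:** the left lane carries the right-hand sample and the right lane the left-hand one. I pushed the right-hand bracket through the left lane and the left-hand bracket through the right lane. Each was set on the deck and pushed, with closed fingers, to about 12 mm short of the sill.
- **Last checks, all agreeing:** the deck was empty and both flaps hung shut. The servo, jar, screwdriver and the purple and pink look-alikes were where they started, judged by eye in the top picture. The arm was clear of the rack, and the forces I read stayed under 2 N.
- **Not seen directly:** the roof hides the bottom of the lanes. That the brackets slid right down is inferred from the shut flaps and from nothing showing through the clear strip in the roof.
- **Disagreements:** the two cameras differed by about 2 to 3 mm on positions, so I used their mean. Once a bracket was on the deck, the arm hid it from the top camera, so I measured it there from the side view alone.

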